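# Warm a mug on the warming tray and switch it off again

### The arm

A 6-joint arm with a two-finger parallel gripper is mounted at the origin on a cart in front of the work surface, level with it; the furniture and walls round the work are solid. World frame = base frame: x ahead of the robot, y to its left, z up, the work surface at z = 0. Lengths are in m, angles in degrees, forces in N, time in s.
With the tool pointing down it reaches from about 0.275 to 0.725 m from the base axis. Payload 5.6 kg.
Tool frame: the origin (TCP) lies midway between the tips of the shut fingers; the grasp point (between the pads) lies behind it (arm.pinch_z is the z of the grasp point in the tool frame, in m); z points along the fingers, y is the line along which they close (so a half turn about z gives the same grasp; the last joint's range is limited). The gripper opens to 85 mm and grips with 20 to 120 N. Pads are 22 mm wide; open, the fingers measure 114 mm over their backs; the gripper's body (76 mm by 85 mm) begins 54 mm behind the grasp point. The pads swing forward as they close: fully open they stand 13 mm farther back than shut.
Start: joints at [80.134, 14.616, 6.199, 0, -81.583, -16.306], TCP at [0.243, 0.494, 0.231] pointing down, gripper open.
Joint ranges: [-168.99, 168.99], [-69.2, 112.95], [-62.41, 85.93], [-164.36, 98.24], [-168.68, -3.75], [-174.98, 174.98]. Speed limits (degrees/s): [147.25, 147.25, 180, 180, 180, 180].

### API

Orientations are given as a 3x3 rotation matrix whose columns are the frame's x, y, z axes.
In Python, from workcell import arm, cams, nets gives the robot as it stands.
- The arm moves only by the shell command python3 -m crank 'ROWS' [OPENING] [FORCE]. ROWS is JSON, a list of rows, each an object with "delta_pos": the shift along the tool's x, y, z in cm, a list of three; "rot": the turn, a rotation vector about the tool's x, y, z in degrees, a list of three. In form: [{"delta_pos": [tx, ty, tz], "rot": [ax, ay, az]}, ...]. A call has 1 to 20 rows; each row is the pose to reach, as a shift and turn from the pose commanded when the call began, along the tool's axes at that moment; what a row does not reach only later rows make up. A row lasts 1/8 s, in which the tool goes at most 62.5 mm and 10.7 degrees, less where a joint would pass 70% of its speed; a pose out of reach is approached as far as the arm can. A call with a gripper value outside its range is refused whole. OPENING is the opening, from 0 (shut) to 1 (fully open), set as the call begins (- or left out, the last holds). The fingers move at their own pace and stop on an object; FORCE is the grip in N (left out, the last holds). Time passes only in rows, so rows that repeat a pose let the fingers close. It gives the time, the measured TCP pose, the force and the opening at its end, in the units of the state.
- arm.state(): the state, without advancing time (a new reading comes with each control period).
- cams.grab_frame(name): name is "side" or "top" or "wrist"; returns the picture (480x640x3 uint8, blue, green, red); there is no depth.
- cams.camera_model(name): a dict with "mtx" (3x3 intrinsics, pixels), "D" ([k1, k2, p1, p2, k3] as OpenCV has them; the pictures are not rectified), "R" (3x3) and "t" (3): a world point X has camera coordinates R X + t; the wrist camera has in their place "hand_eye" (4x4, takes a point from camera to tool coordinates, whose origin is the TCP and whose axes are the flange's). Camera axes: x right, y down, z forward; pixel columns grow to the right and rows downward; lengths in m; the calibration is good to about 2 mm. A picture is of the moment at which its call begins: read the wrist's pose just before it. camera_model takes no time and is no camera call.
- arm.hand_in(): hands the job in, once; it reports no verdict.
Trained networks look in the newest picture that a camera, given by its name, has taken for a name from the list of things; names that differ only in an ending like _2 or _b are one class to them, and where a whole thing is asked for, a point or a joint stands for the part that bears it (a point fixed in the world has none). Each returns a list of dicts, best first, with "confidence" (0 to 1); they miss things now and then, are a little off and sometimes report something else, mostly with a low value. They report only what shows in the picture. A call takes as long as a camera call.
- nets.silhouettes(camera, name): "mask" (480x640 bool, what is visible of it) and "box" ([left, top, right, bottom] in pixels, round what is visible of it).
- nets.place_of(camera, name): "position" ([row, column] in pixels: a listed point, or the origin of a listed thing).
The state is a dict: "time_s": time; "q": joint angles; "qvel": joint speeds; "joint_torque": joint torques, N m; "eef_pos": TCP position; "tool_rot": TCP orientation; "contact_force": force on the tool from outside, world axes, zero at the start; "ft_torque": the same for the moment, N m; "gripper_width": finger opening in m.
Only numpy, scipy, OpenCV 4.12 (cv2) and the standard library are available. Lean on these libraries where they do the work, as an engineer would, in place of code of your own. Each camera call takes 0.05 s, during which the arm holds its last target. There are 200 camera calls.

### The job

Switch the warming tray on by pulling its knob out until it clicks and stays out. Then slide the mug along the tray, upright and without lifting it, on to the middle of the round hot plate, let it stand there for a good three seconds with the knob out, and switch the tray off by pushing the knob fully home, leaving the mug in the middle of the hot plate. Leave the salt shaker, the teaspoon, the spice jar and the food tin where they are.

Things in the scene. Friction and masses are not known exactly. Their poses are not given: they have to be found in the camera images.
- tray: Warming tray, fixed: flat aluminium deck 150 mm deep (its x) by 320 mm long (its y), deck top at z = 16 mm, with a round dark hot plate in the deck and a steel control box at its left (+y) end. Origin: centre of the underside, on the worktop; z up. A wire rim 5 mm high runs along the front, back and right edges; a black carrying handle stands 25 mm out from the right end.
- box_mid (a point): Centre of the top of the steel control box on the tray, z = 91 mm above the worktop. The box is 70 mm deep (x) and 80 mm wide (y); its front face, 35 mm in front of this point, looks to -x of the tray and carries the knob. Axes as the tray's.
- plate_mid (a point): Middle of the hot plate (a dark disc 100 mm across, level with the deck), on the deck top, at tray x 0, y 15, z 16 mm. The free deck between plate middle and control box is 65 mm. Axes as the tray's.
- knob_face (a point): Centre of the front face of the knob's head (moves with it), tray y 120, z 60 mm. The knob sticks out of the box towards -x: black round head 38 mm across, 14 mm thick, on a 10 mm thick neck. Pushed home, 32 mm of free neck lies between head and box (48 mm pulled out): fingers pointing down fit over the neck behind the head, or pinch the head from above. Axes as the tray's.
- knob (a joint): How far the knob is pulled out, m: 0 fully home (off), 0.016 at the outer stop (on). It is sprung over centre: it takes at most about 8 N, and past the middle it snaps by itself to the nearer end and stays there.
- mug_mid (a point): Dark grey and white mug, hollow, 97 mm high, 82 mm across, about 0.25 kg, standing on the deck right of the hot plate, 85 to 135 mm from its middle. The point lies on the axis of its round body, half-way up (48.5 mm above its foot); z up. The handle points to -y of this frame, reaching 72 mm from the axis; at the start it points roughly to -x of the tray.
- salt_shaker: Bystander: salt shaker, 44 mm across, 90 mm high, standing in front of the tray. Origin at the centre of its foot.
- teaspoon: Bystander: metal teaspoon, 139 mm long, lying flat in front of the tray. Origin at its middle, on the worktop.
- spice_jar: Bystander: glass spice jar, 41 mm across, 105 mm high, standing left of the control box. Origin at the centre of its foot.
- food_tin: Bystander: small food tin, 57 mm across, 72 mm high, standing behind the tray. Origin at the centre of its foot.

How it is judged (in metres and radians):
On the way, in this order (a step that is already met when the one before it is completed fails the run):
1. the knob is pulled out to its click while the mug is still off the hot plate (value of joint knob above 0.013 m and horizontal distance between mug_mid and plate_mid above 0.05 m), for 0.2 s.
2. the mug stands in the middle of the hot plate for three seconds with the knob out (value of joint knob above 0.013 m and horizontal distance between mug_mid and plate_mid below 0.018 m), for 3 s.
At the end, for the whole second after the job is handed in: The knob is home (within 2.5 mm) and the mug stands upright (within 0.1 rad) with its axis within 20 mm of the middle of the hot plate; before that it stood within 18 mm of it for 3 s with the knob out (value of joint knob below 0.0025 m and horizontal distance between mug_mid and plate_mid below 0.02 m and angle between mug_mid's own z axis and vertical below 0.1 rad); the robot touches nothing.
It fails at once if the mug is lifted off the deck by more than 12 mm (z of mug_mid in the frame of tray above 0.0765 m).
It fails at once if the mug is tipped by more than 0.3 rad (angle between mug_mid's own z axis and vertical above 0.3 rad).
It fails at once if the salt shaker, teaspoon, spice jar or food tin is moved by more than 30 mm (distance of any of salt_shaker, teaspoon, spice_jar, food_tin from where it was at the start of the episode above 0.03 m).
It also fails if it takes over 64 s, if anything falls off the work surface, if the arm or the gripper's body presses on something with over 40 N, if the wrist force passes 120 N, or if a joint passes its speed limit or range.

## Working session

There is one attempt and no reset: what is moved stays moved. The work goes in short steps, Python scripts to look and compute and a shell command to move; the robot and the scene stay as the last step left them, time stands still between calls to the robot, and variables do not carry over. Pictures are saved under pics/ and viewed, on a budget of 10 in all, crops included, one or two more only if the job needs it, and the job is handed in when it is done.

```bash
mkdir -p pics; ls
cat > h.py <<'E'
import numpy as np, cv2
from workcell import arm, cams, nets
def ray(cam, px):  # px (col,row) -> origin, dir world
    m=cams.camera_model(cam); K=np.array(m["mtx"]);D=np.array(m["D"])
    u=cv2.undistortPoints(np.array([[px]],float),K,D)[0,0]; d=np.array([u[0],u[1],1.])
    if cam=="wrist":
        s=arm.state(); H=np.array(m["hand_eye"]); Rt=np.array(s["tool_rot"]); 
        return Rt@H[:3,3]+np.array(s["eef_pos"]), Rt@H[:3,:3]@d
    R=np.array(m["R"]);t=np.array(m["t"]).ravel()
    return -R.T@t, R.T@d
def atz(cam,px,z):
    o,d=ray(cam,px); return o+d*(z-o[2])/d[2]
def tri(rs):
    A=np.zeros((3,3));b=np.zeros(3)
    for o,d in rs:
        d=d/np.linalg.norm(d);P=np.eye(3)-np.outer(d,d);A+=P;b+=P@o
    x=np.linalg.solve(A,b)
    return x,[np.linalg.norm((np.eye(3)-np.outer(d,d)/(d@d))@(x-o)) for o,d in rs]
def totool(v):  # world vec -> tool axes cm
    return np.array(arm.state()["tool_rot"]).T@np.array(v)*100
E
cat > a.py <<'E'
from h import *
np.set_printoptions(precision=4,suppress=True)
s=arm.state(); print(s["eef_pos"],s["tool_rot"],arm.pinch_z,s["gripper_width"],s["contact_force"])
im=[cams.grab_frame(c) for c in ("top","side")]
for c,i in zip(("top","side"),im): cv2.imwrite(f"pics/{c}0.png",i)
for n in ["tray","box_mid","plate_mid","knob_face","mug_mid","salt_shaker","teaspoon","spice_jar","food_tin"]:
    r={}
    for c in ("top","side"):
        p=nets.place_of(c,n)
        if p: r[c]=(p[0]["position"],p[0]["confidence"])
    px={c:(v[0][1],v[0][0]) for c,v in r.items()}
    z={"tray":0,"box_mid":.091,"plate_mid":.016,"knob_face":.06,"mug_mid":.0645}.get(n,0)
    print(n,r); 
    for c in px: print("   ",c,atz(c,px[c],z))
    if len(px)==2: print("    tri",*tri([ray(c,px[c]) for c in px]))
print(arm.state()["time_s"])
E
python3 a.py
```

```text
pics
[0.2423 0.4932 0.2304] [[ 0.8974 -0.4412 -0.0008]
 [-0.4412 -0.8974 -0.0017]
 [ 0.0001  0.0019 -1.    ]] -0.0187 0.08541738308583771 [ 0.5963 -0.2289  0.5983]
tray {'top': ([253.9, 330.3], 0.8), 'side': ([267.1, 346.2], 0.81)}
    top [ 0.5026 -0.1921  0.    ]
    side [ 0.4929 -0.1806  0.    ]
    tri [ 0.4987 -0.1922 -0.0084] [np.float64(0.004975890807578429), np.float64(0.004975890807578472)]
box_mid {'top': ([232.8, 249.1], 0.65), 'side': ([265.6, 326.3], 0.96)}
    top [ 0.5229 -0.0633  0.091 ]
    side [ 0.5183 -0.0651  0.091 ]
    tri [ 0.5203 -0.0635  0.0927] [np.float64(0.002230640429163228), np.float64(0.0022306404291628805)]
plate_mid {'top': ([252.4, 316.5], 0.87), 'side': ([263.5, 345.5], 0.77)}
    top [ 0.5029 -0.1686  0.016 ]
    side [ 0.4938 -0.1717  0.016 ]
    tri [ 0.498  -0.1684  0.0192] [np.float64(0.00441718925624916), np.float64(0.004417189256249177)]
knob_face {'top': ([291.1, 261.1], 0.66), 'side': ([277.2, 372.2], 0.8)}
    top [ 0.4348 -0.0808  0.06  ]
    side [ 0.439  -0.0819  0.06  ]
    tri [ 0.4369 -0.081   0.0605] [np.float64(0.0021270583805439
[... 567 characters left out ...]
 0.9), 'side': ([300.3, 416.8], 0.91)}
    top [ 0.3613 -0.0945  0.    ]
    side [ 0.3538 -0.0983  0.    ]
    tri [ 0.3578 -0.0943  0.0039] [np.float64(0.0035011186091291908), np.float64(0.003501118609129127)]
spice_jar {'top': ([262.4, 204.1], 0.97), 'side': ([344.0, 338.2], 0.72)}
    top [0.4874 0.0219 0.    ]
    side [0.4866 0.026  0.    ]
    tri [ 0.4874  0.0226 -0.0037] [np.float64(0.0004954301666838243), np.float64(0.0004954301666836987)]
food_tin {'top': ([188.8, 298.2], 0.68), 'side': ([277.7, 368.9], 0.49)}
    top [ 0.6161 -0.1369  0.    ]
    side [ 0.4455 -0.1528  0.    ]
    tri [ 0.5214 -0.1241  0.0544] [np.float64(0.07999287194319447), np.float64(0.07999287194319456)]
1.0
```

View pics/top0.png

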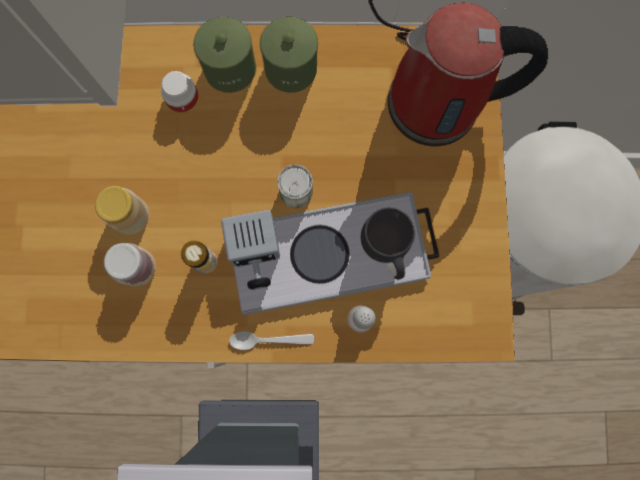

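View pics/side0.png

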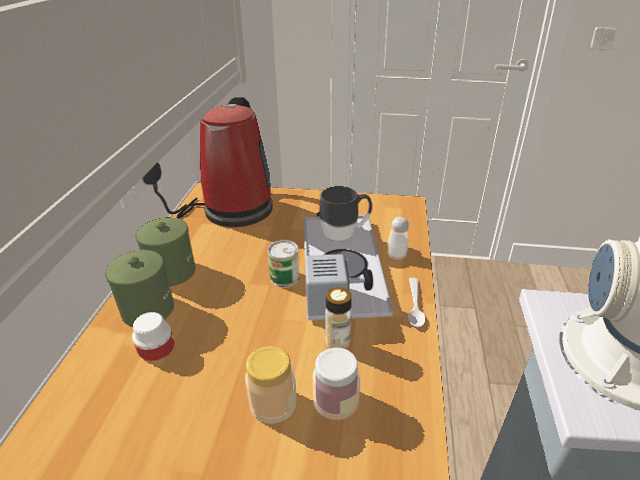

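Top view: the box is at px (250,238), knob head at (258,283), plate at (320,254), and the mug at (388,235) with its handle down to (400,268). The side view agrees: the knob faces the robot, and the tray is yawed about 11.4°. The net's side-view tin hit is wrong because it fell on the knob, but I don't need the tin. Next I go above the knob for a close look.

Run:
```python
from h import *
print(totool(np.array([.44,-.10,.26])-arm.state()["eef_pos"]))
m=cams.camera_model("wrist");print(np.round(m["hand_eye"],3),np.round(m["mtx"]))
```

```text
[43.89967977 44.56687612 -2.86931453]
[[ 0.001 -0.947 -0.32   0.083]
 [ 1.     0.001 -0.    -0.001]
 [ 0.001 -0.32   0.947 -0.142]
 [ 0.     0.     0.     1.   ]] [[364.   0. 317.]
 [  0. 364. 242.]
 [  0.   0.   1.]]
```

```bash
python3 -m crank '[{"delta_pos":[5,5,-2.9],"rot":[0,0,-9]},{"delta_pos":[9.5,9.5,-2.9],"rot":[0,0,-18]},{"delta_pos":[14,14,-2.9],"rot":[0,0,-27]},{"delta_pos":[18,18,-2.9],"rot":[0,0,-37.6]},{"delta_pos":[22,22,-2.9],"rot":[0,0,-37.6]},{"delta_pos":[26,26,-2.9],"rot":[0,0,-37.6]},{"delta_pos":[30,30,-2.9],"rot":[0,0,-37.6]},{"delta_pos":[34,34,-2.9],"rot":[0,0,-37.6]},{"delta_pos":[38,38,-2.9],"rot":[0,0,-37.6]},{"delta_pos":[42,42,-2.9],"rot":[0,0,-37.6]},{"delta_pos":[43.9,44.6,-2.9],"rot":[0,0,-37.6]},{"delta_pos":[43.9,44.6,-2.9],"rot":[0,0,-37.6]},{"delta_pos":[43.9,44.6,-2.9],"rot":[0,0,-37.6]},{"delta_pos":[43.9,44.6,-2.9],"rot":[0,0,-37.6]}]' 0.75
cat > b.py <<'E'
from h import *
import sys
np.set_printoptions(precision=4,suppress=True)
s=arm.state(); print(s["time_s"],s["eef_pos"],np.array(s["tool_rot"])[:,0],s["contact_force"])
cv2.imwrite(f"pics/{sys.argv[1]}.png",cams.grab_frame("wrist"))
for n,z in [("box_mid",.091),("plate_mid",.016),("knob_face",.06),("mug_mid",.0645)]:
    p=nets.place_of("wrist",n)
    if p: r=p[0]["position"]; print(n,r,p[0]["confidence"],atz("wrist",(r[1],r[0]),z))
E
python3 b.py w1
```

```text
time_s: 2.75
eef_pos: [0.4398, -0.0995, 0.2605]
tool_rot: [[0.98, 0.199, 0.0], [0.199, -0.98, 0.0], [0.0, -0.0, -1.0]]
contact_force: [-0.7, 0.5, -0.3]
gripper_width: 0.0642
2.75 [ 0.4398 -0.0995  0.2605] [0.9799 0.1995 0.0005] [-0.6923  0.4836 -0.2817]
box_mid [114.4, 291.8] 0.72 [ 0.5218 -0.0616  0.091 ]
knob_face [206.2, 290.3] 0.81 [ 0.4385 -0.0737  0.06  ]
mug_mid [131.8, 217.5] 0.71 [0.4941 0.0027 0.0645]
```

View pics/w1.png

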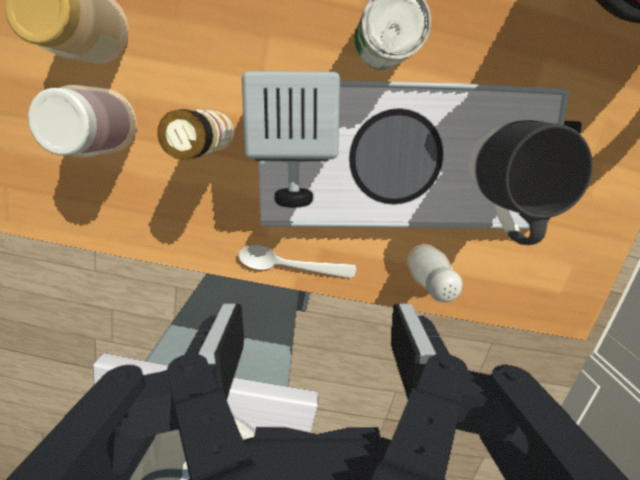

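The wrist view shows the tray square in the image: plate ring centred near (396,156), knob head at columns 275–313 and rows 187–207, and the neck at column 294. The mug hit in this view is wrong because it fell on the spice jar.

Run:
```python
from h import *
np.set_printoptions(precision=4,suppress=True)
im=cv2.imread("pics/w1.png"); X=np.array(arm.state()["tool_rot"])[:2,0];Y=np.array([-X[1],X[0]])
def T(n,px,z): p=atz("wrist",px,z); print(n,p, "tray-ish x,y:",p[:2]@X,p[:2]@Y)
T("plate",(396,156),.016);T("plateL",(351,156),.016);T("plateR",(442,156),.016);T("plateT",(396,109),.016);T("plateB",(396,204),.016)
T("neck z65",(294,172),.065);T("headtop back",(294,187),.079);T("headtop front",(294,196),.079);T("headL",(275,198),.06);T("headR",(313,198),.06)
T("boxTL",(245,73),.091);T("boxTR",(339,72),.091);T("boxBL",(245,160),.091);T("boxBR",(339,160),.091)
T("deckBL",(262,226),.016);T("deckBR",(552,226),.016)
T("mugrim L",(507,170),.113);T("mugrim R",(592,168),.113);T("rimT",(552,122),.113);T("rimB",(548,217),.113)
# plate ring fit
g=cv2.cvtColor(im,cv2.COLOR_BGR2GRAY)
```

```text
plate [ 0.503  -0.1713  0.016 ] tray-ish x,y: 0.4587765730350013 -0.26802406055101463
plateL [ 0.4933 -0.1251  0.016 ] tray-ish x,y: 0.4584606601561712 -0.22083864773763162
plateR [ 0.5132 -0.2191  0.016 ] tray-ish x,y: 0.45932852278489616 -0.3168522340264486
plateT [ 0.5484 -0.1592  0.016 ] tray-ish x,y: 0.5057304174884913 -0.265167338359485
plateB [ 0.4533 -0.1848  0.016 ] tray-ish x,y: 0.4074232859297007 -0.27138793723677856
neck z65 [ 0.4721 -0.0715  0.065 ] tray-ish x,y: 0.448449692041583 -0.16411168552093114
headtop back [ 0.4611 -0.0744  0.079 ] tray-ish x,y: 0.4369999959461117 -0.16474099713794377
headtop front [ 0.453  -0.0759  0.079 ] tray-ish x,y: 0.42882266751438153 -0.16459705073339403
headL [ 0.4435 -0.058   0.06  ] tray-ish x,y: 0.42301726653901495 -0.1451807515027514
headR [ 0.4507 -0.0937  0.06  ] tray-ish x,y: 0.42301316305093223 -0.18153990164033512
boxTL [ 0.5458 -0.0197  0.091 ] tray-ish x,y: 0.5309399964827375 -0.12794062122900962
boxTR [ 0.5611 -0.0928  0.091 ] tray-ish x,y: 0.5314246781368843 -0.20262403191095152
boxBL [ 0.4778 -0.0299  0.091 ] tray-ish x,y: 0.4622536588311103 -0.12441102598505771
boxBR [ 0.4935 -0.1077  0.091 ] tray-ish x,y: 0.46215728053489585 -0.20382983966078355
deckBL [ 0.3995 -0.046   0.016 ] tray-ish x,y: 0.3823269133718616 -0.1245872905778928
deckBR [ 0.466  -0.3689  0.016 ] tray-ish x,y: 0.3832543537214479 -0.45426498002302623
mugrim L [ 0.5163 -0.2405  0.113 ] tray-ish x,y: 0.45804516739546663 -0.33852009199090277
mugrim R [ 0.5343 -0.3124  0.113 ] tray-ish x,y: 0.461361143714007 -0.41253644583619403
rimT [ 0.5602 -0.2639  0.113 ] tray-ish x,y: 0.4964814376448345 -0.37018300431991735
rimB [ 0.4867 -0.2903  0.113 ] tray-ish x,y: 0.4191680814890437 -0.3814174940678982
```

Dimensions check out: plate-to-box offset 104.5 mm against 105, box 79 mm wide, mug-to-plate about 107–111 mm. Now I descend on the knob head and grip it.

```bash
python3 -m crank '[{"delta_pos":[1.3,-2.1,5],"rot":[0,0,0]},{"delta_pos":[1.3,-2.1,10],"rot":[0,0,0]},{"delta_pos":[1.3,-2.1,14],"rot":[0,0,0]},{"delta_pos":[1.3,-2.1,17],"rot":[0,0,0]},{"delta_pos":[1.3,-2.1,19],"rot":[0,0,0]},{"delta_pos":[1.3,-2.1,20.5],"rot":[0,0,0]},{"delta_pos":[1.3,-2.1,22.2],"rot":[0,0,0]},{"delta_pos":[1.3,-2.1,22.2],"rot":[0,0,0]},{"delta_pos":[1.3,-2.1,22.2],"rot":[0,0,0]}]' 0.75 && python3 -m crank '[{"delta_pos":[0,0,0],"rot":[0,0,0]},{"delta_pos":[0,0,0],"rot":[0,0,0]},{"delta_pos":[0,0,0],"rot":[0,0,0]},{"delta_pos":[0,0,0],"rot":[0,0,0]},{"delta_pos":[0,0,0],"rot":[0,0,0]},{"delta_pos":[0,0,0],"rot":[0,0,0]}]' 0.2 40
```

```text
time_s: 4.12
eef_pos: [0.449, -0.077, 0.039]
tool_rot: [[0.98, 0.199, 0.001], [0.199, -0.98, -0.0], [0.001, 0.0, -1.0]]
contact_force: [0.2, -0.2, -0.3]
gripper_width: 0.0644
time_s: 4.88
eef_pos: [0.4485, -0.0752, 0.0394]
tool_rot: [[0.98, 0.197, 0.001], [0.197, -0.98, 0.003], [0.002, -0.003, -1.0]]
contact_force: [-4.6, 11.6, 11.6]
gripper_width: 0.0362
```

```bash
python3 -m crank '[{"delta_pos":[-0.4,0,0],"rot":[0,0,0]},{"delta_pos":[-0.8,0,0],"rot":[0,0,0]},{"delta_pos":[-1.2,0,0],"rot":[0,0,0]},{"delta_pos":[-1.6,0,0],"rot":[0,0,0]},{"delta_pos":[-1.7,0,0],"rot":[0,0,0]},{"delta_pos":[-1.7,0,0],"rot":[0,0,0]}]' && python3 -m crank '[{"delta_pos":[0,0,0],"rot":[0,0,0]},{"delta_pos":[0,0,0],"rot":[0,0,0]},{"delta_pos":[0,0,0],"rot":[0,0,0]},{"delta_pos":[0,0,-2],"rot":[0,0,0]},{"delta_pos":[0,0,-6],"rot":[0,0,0]},{"delta_pos":[0,0,-12],"rot":[0,0,0]},{"delta_pos":[0,2,-18],"rot":[0,0,0]},{"delta_pos":[0,5,-21],"rot":[0,0,0]},{"delta_pos":[0,8,-21],"rot":[0,0,0]},{"delta_pos":[0,10,-21],"rot":[0,0,0]},{"delta_pos":[0,10,-21],"rot":[0,0,0]}]' 0.75
python3 b.py w2
python3 - <<'E'
from h import *
for n in ("knob_face",):
    r=[]
    for c in ("top","side"):
        cams.grab_frame(c)
        p=nets.place_of(c,n); print(c,p[:1])
        if p: q=p[0]["position"]; r.append(ray(c,(q[1],q[0])))
    if len(r)==2: print(tri(r))
E
```

```text
time_s: 5.62
eef_pos: [0.4328, -0.0783, 0.0395]
tool_rot: [[0.98, 0.197, 0.003], [0.197, -0.98, 0.004], [0.004, -0.003, -1.0]]
contact_force: [-4.2, 11.4, 8.5]
gripper_width: 0.0363
time_s: 7.0
eef_pos: [0.4513, -0.1796, 0.2477]
tool_rot: [[0.981, 0.196, -0.001], [0.196, -0.981, -0.0], [-0.001, -0.0, -1.0]]
contact_force: [-0.2, -0.4, -0.4]
gripper_width: 0.0642
7.0 [ 0.4513 -0.1796  0.2477] [ 0.9806  0.1959 -0.0012] [-0.1603 -0.4031 -0.4464]
box_mid [111.5, 183.9] 0.62 [ 0.5193 -0.0574  0.091 ]
plate_mid [150.2, 325.3] 0.6 [ 0.5059 -0.1756  0.016 ]
knob_face [219.4, 206.4] 0.65 [ 0.4247 -0.0767  0.06  ]
mug_mid [163.2, 439.9] 0.68 [ 0.5196 -0.2759  0.0645]
top [{'position': [297.1, 263.2], 'confidence': 0.86}]
side [{'position': [278.2, 379.5], 'confidence': 0.57}]
(array([ 0.42582694, -0.08406945,  0.05722092]), [np.float64(0.0002708294744340559), np.float64(0.00027082947443393836)])
```

View pics/w2.png

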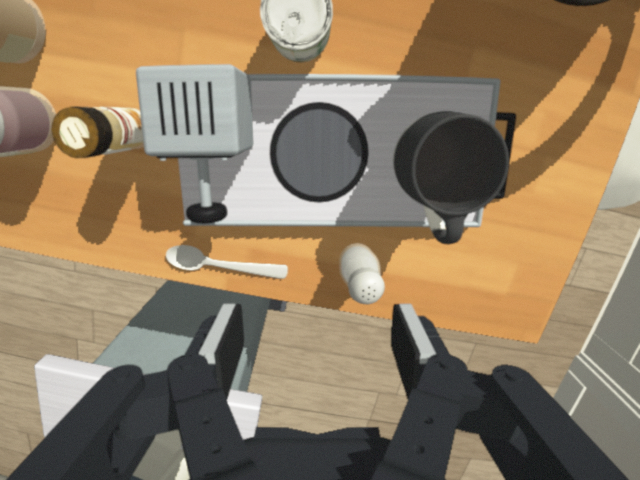

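The wrist view shows a visibly longer neck: the head is at (206,212), the plate ring centre at (319,152), and the mug rim centre near (460,161).

Run:
```python
from h import *
np.set_printoptions(precision=4,suppress=True)
X=np.array([.9799,.1985]);Y=np.array([-X[1],X[0]])
def T(n,px,z): p=atz("wrist",px,z); print(n,p[:2], "X,Y:",p[:2]@X,p[:2]@Y)
T("head back top",(207,204),.079)
T("plate",(319,152),.016)
for n,p in dict(L=(412,160),R=(508,162),T=(460,112),B=(458,211)).items(): T("rim"+n,p,.113)
print("tcp",np.array(arm.state()["eef_pos"])[:2]@X,np.array(arm.state()["eef_pos"])[:2]@Y)
```

```text
head back top [ 0.4452 -0.0806] X,Y: 0.42026520298280506 -0.16739394928479942
plate [ 0.5032 -0.1697] X,Y: 0.45942084929043037 -0.26614896451017006
rimL [ 0.5196 -0.2373] X,Y: 0.4620727240409652 -0.33572519124152855
rimR [ 0.5342 -0.311 ] X,Y: 0.46170363510335743 -0.41075702268711245
rimT [ 0.5608 -0.2628] X,Y: 0.4974094566368832 -0.36881797750119105
rimB [ 0.489  -0.2845] X,Y: 0.4227012306867666 -0.3757979355895299
tcp 0.4071310306020591 -0.26421780240198944
```

The head has moved 16.7 mm, so the knob is out. Next I pinch the mug's right wall, one finger inside and one outside, and check before dragging.

```bash
python3 -m crank '[{"delta_pos":[2,5,0],"rot":[0,0,0]},{"delta_pos":[4,10,0],"rot":[0,0,0]},{"delta_pos":[5.3,14.9,0],"rot":[0,0,0]},{"delta_pos":[5.3,14.9,2],"rot":[0,0,0]},{"delta_pos":[5.3,14.9,6],"rot":[0,0,0]},{"delta_pos":[5.3,14.9,9],"rot":[0,0,0]},{"delta_pos":[5.3,14.9,9],"rot":[0,0,0]}]' 0.6 && python3 b.py w3
```

```text
time_s: 8.32
eef_pos: [0.5316, -0.3132, 0.1558]
tool_rot: [[0.98, 0.198, -0.005], [0.198, -0.98, 0.002], [-0.005, -0.003, -1.0]]
contact_force: [-0.2, 0.3, 0.1]
gripper_width: 0.0513
8.325 [ 0.5316 -0.3132  0.1558] [ 0.9801  0.1982 -0.0048] [-0.2332  0.252   0.1208]
plate_mid [227.8, 144.0] 0.96 [ 0.5046 -0.1735  0.016 ]
knob_face [313.0, 4.0] 0.6 [ 0.4259 -0.078   0.06  ]
mug_mid [253.4, 261.0] 0.66 [ 0.5211 -0.2771  0.0645]
```

View pics/w3.png

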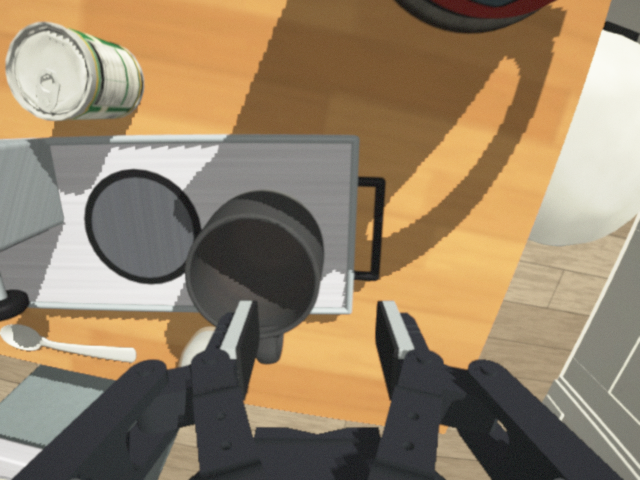

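The wrist view shows the rim centre at about (255,269) and the right wall at column 322, with the fingers at columns 240 and 395. I check this against the TCP.

Run:
```python
from h import *
np.set_printoptions(precision=4,suppress=True)
t=np.array(arm.state()["eef_pos"])
for p in [(188,268),(322,268),(255,203),(255,335)]: print(totool(atz("wrist",p,.113)-t))
print("plate",totool(np.append(atz("wrist",(143,226),.016)[:2],t[2])-t))
```

```text
[ 0.3754 -7.3587  4.7083]
[0.392  0.2601 4.7229]
[ 4.127  -3.3265  4.7261]
[-4.009  -3.7728  4.7034]
plate [  0.0878 -14.4697  -0.0275]
```

```bash
python3 -m crank '[{"delta_pos":[0.1,0.2,2],"rot":[0,0,0]},{"delta_pos":[0.1,0.2,4],"rot":[0,0,0]},{"delta_pos":[0.1,0.2,6],"rot":[0,0,0]},{"delta_pos":[0.1,0.2,7.4],"rot":[0,0,0]},{"delta_pos":[0.1,0.2,7.4],"rot":[0,0,0]},{"delta_pos":[0.1,0.2,7.4],"rot":[0,0,0]}]' && python3 -m crank '[{"delta_pos":[0,0,0],"rot":[0,0,0]},{"delta_pos":[0,0,0],"rot":[0,0,0]},{"delta_pos":[0,0,0],"rot":[0,0,0]},{"delta_pos":[0,0,0],"rot":[0,0,0]},{"delta_pos":[0,0,0],"rot":[0,0,0]},{"delta_pos":[0,0,0],"rot":[0,0,0]},{"delta_pos":[0,0,0],"rot":[0,0,0]},{"delta_pos":[0,0,0],"rot":[0,0,0]}]' 0 20
```

```text
time_s: 9.32
eef_pos: [0.5351, -0.3162, 0.0855]
tool_rot: [[0.98, 0.198, 0.002], [0.198, -0.98, -0.001], [0.001, 0.001, -1.0]]
contact_force: [-0.1, 0.4, -0.5]
gripper_width: 0.0507
time_s: 10.32
eef_pos: [0.5347, -0.316, 0.0848]
tool_rot: [[0.98, 0.198, 0.001], [0.198, -0.98, -0.001], [0.001, 0.001, -1.0]]
contact_force: [-0.1, 1.1, 5.0]
gripper_width: 0.007
```

```bash
python3 -m crank '[{"delta_pos":[0,-0.6,0],"rot":[0,0,0]},{"delta_pos":[0,-1.6,0],"rot":[0,0,0]},{"delta_pos":[0,-2.8,0],"rot":[0,0,0]},{"delta_pos":[0,-4,0],"rot":[0,0,0]},{"delta_pos":[0,-5.2,0],"rot":[0,0,0]},{"delta_pos":[0,-6.4,0],"rot":[0,0,0]},{"delta_pos":[0,-7.6,0],"rot":[0,0,0]},{"delta_pos":[0,-8.8,0],"rot":[0,0,0]},{"delta_pos":[0,-9.8,0],"rot":[0,0,0]},{"delta_pos":[0,-10.4,0],"rot":[0,0,0]},{"delta_pos":[0,-10.7,0],"rot":[0,0,0]},{"delta_pos":[0,-10.7,0],"rot":[0,0,0]},{"delta_pos":[0,-10.7,0],"rot":[0,0,0]}]' && python3 b.py w4
python3 - <<'E'
from h import *
r=[]
for c in ("top","side"):
    cams.grab_frame(c); p=nets.place_of(c,"mug_mid"); print(c,p[:1])
    if p: q=p[0]["position"]; r.append(ray(c,(q[1],q[0]))); print(atz(c,(q[1],q[0]),.0645))
if len(r)==2: print(tri(r))
E
```

```text
time_s: 11.95
eef_pos: [0.5146, -0.2123, 0.0857]
tool_rot: [[0.98, 0.199, 0.003], [0.199, -0.98, -0.003], [0.003, 0.003, -1.0]]
contact_force: [1.2, -3.0, 6.5]
gripper_width: 0.0067
11.95 [ 0.5146 -0.2123  0.0857] [0.98   0.1989 0.0027] [ 1.1767 -3.0327  6.5116]
knob_face [384.7, 67.5] 0.65 [ 0.4235 -0.0791  0.06  ]
mug_mid [298.6, 244.7] 0.68 [ 0.5056 -0.1768  0.0645]
top [{'position': [242.8, 325.2], 'confidence': 0.55}]
[ 0.51156091 -0.18206217  0.0645    ]
side [{'position': [239.8, 339.0], 'confidence': 0.75}]
[ 0.50874379 -0.18255607  0.0645    ]
(array([ 0.51006262, -0.1820272 ,  0.06509575]), [np.float64(0.0013885738346541548), np.float64(0.001388573834654124)])
```

View pics/w4.png

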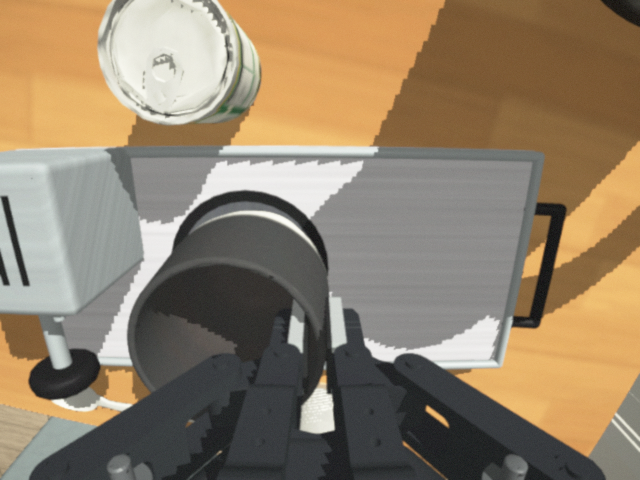

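The mug sits over the plate with the ring showing evenly round its far side, columns 175–328. I nudge it 3 mm further along, since the estimates straddle that value, then release, rise and look.

```bash
python3 -m crank '[{"delta_pos":[0,-0.3,0],"rot":[0,0,0]},{"delta_pos":[0,-0.3,0],"rot":[0,0,0]}]' && python3 -m crank '[{"delta_pos":[0,0,0],"rot":[0,0,0]},{"delta_pos":[0,0,0],"rot":[0,0,0]},{"delta_pos":[0,0,0],"rot":[0,0,0]},{"delta_pos":[0,0,-1],"rot":[0,0,0]},{"delta_pos":[0,0,-3],"rot":[0,0,0]},{"delta_pos":[0,0,-7],"rot":[0,0,0]},{"delta_pos":[0,0,-12],"rot":[0,0,0]},{"delta_pos":[-2,-4,-16],"rot":[0,0,0]},{"delta_pos":[-4,-8,-16],"rot":[0,0,0]},{"delta_pos":[-5.4,-10,-16],"rot":[0,0,0]},{"delta_pos":[-5.4,-10,-16],"rot":[0,0,0]}]' 0.4 && python3 b.py w5
python3 - <<'E'
from h import *
r=[]
for n,z in (("mug_mid",.0645),("knob_face",.06)):
  r=[]
  for c in ("top","side"):
    cams.grab_frame(c); p=nets.place_of(c,n)
    if p: q=p[0]["position"]; r.append(ray(c,(q[1],q[0]))); print(n,c,q,p[0]["confidence"],atz(c,(q[1],q[0]),z))
  if len(r)==2: print(tri(r))
cv2.imwrite("pics/top5.png",cams.grab_frame("top")[200:320,190:470].repeat(2,0).repeat(2,1))
E
```

```text
time_s: 12.65
eef_pos: [0.5141, -0.2096, 0.0857]
tool_rot: [[0.98, 0.199, 0.003], [0.199, -0.98, -0.003], [0.003, 0.004, -1.0]]
contact_force: [-0.1, -4.3, 5.7]
gripper_width: 0.0067
time_s: 14.02
eef_pos: [0.4392, -0.1199, 0.2457]
tool_rot: [[0.98, 0.2, 0.002], [0.2, -0.98, 0.0], [0.002, 0.0, -1.0]]
contact_force: [1.0, -0.8, 0.2]
gripper_width: 0.0341
14.025 [ 0.4392 -0.1199  0.2457] [0.9798 0.2    0.0023] [ 1.0392 -0.8413  0.2131]
box_mid [109.4, 263.8] 0.57 [ 0.5216 -0.0621  0.091 ]
knob_face [221.5, 269.4] 0.9 [ 0.4246 -0.079   0.06  ]
mug_mid [157.1, 394.5] 0.63 [ 0.5051 -0.1768  0.0645]
mug_mid top [246.8, 324.6] 0.74 [ 0.50511691 -0.1810971   0.0645    ]
knob_face side [275.2, 378.4] 0.59 [ 0.42839098 -0.08880603  0.06      ]
```

View pics/w5.png

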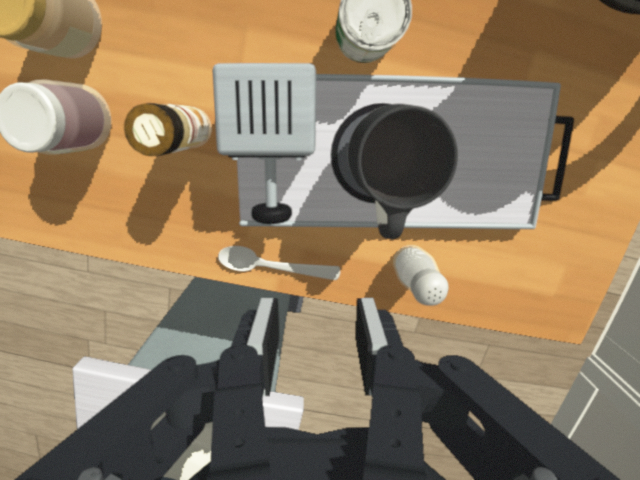

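The mug is free and upright: its rim spans columns 358–457 and rows 106–208, the plate ring's left edge is at column 331, and the knob is still out at (271,213). I compute the offset.

Run:
```python
from h import *
np.set_printoptions(precision=4,suppress=True)
X=np.array([.98,.1995]);Y=np.array([-X[1],X[0]])
def T(n,px,z): p=atz("wrist",px,z); print(n,p[:2], "X,Y:",p[:2]@X,p[:2]@Y)
for n,p in dict(L=(358,157),R=(457,157),T=(407,106),B=(407,208)).items(): T("rim"+n,p,.113)
T("plateL",(332,153),.016); T("headback",(271,205),.079); T("boxL",(215,155),.091); T("boxR",(316,155),.091)
t=np.array(arm.state()["eef_pos"])[:2]; print(t@X,t@Y)
```

```text
rimL [ 0.502  -0.1389] X,Y: 0.4642100291351387 -0.23627537200093351
rimR [ 0.5174 -0.2115] X,Y: 0.4648473587266105 -0.31048237576984544
rimT [ 0.5443 -0.165 ] X,Y: 0.5004696790504357 -0.27028326549688925
rimB [ 0.472  -0.1851] X,Y: 0.42562821015740404 -0.27556754206928635
plateL [ 0.4935 -0.1251] X,Y: 0.4586451486121123 -0.22103791737278855
headback [ 0.4448 -0.0791] X,Y: 0.42013098409175814 -0.1662712998786643
boxL [ 0.4795 -0.0293] X,Y: 0.464031004013789 -0.12433873518002038
boxR [ 0.4952 -0.1086] X,Y: 0.4635874378232628 -0.20520878132745762
0.40703529985645404 -0.20609395878844922
```

View pics/top5.png

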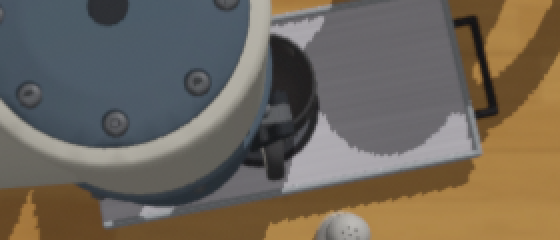

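The mug is about 5 mm off the plate middle, against 18 mm allowed. I wait 2.5 s at hover and then descend on the knob.

```bash
python3 -m crank '[{"delta_pos":[0.15,-4.35,0],"rot":[0,0,0]},{"delta_pos":[0.15,-4.35,0],"rot":[0,0,0]},{"delta_pos":[0.15,-4.35,0],"rot":[0,0,0]},{"delta_pos":[0.15,-4.35,0],"rot":[0,0,0]},{"delta_pos":[0.15,-4.35,0],"rot":[0,0,0]},{"delta_pos":[0.15,-4.35,0],"rot":[0,0,0]},{"delta_pos":[0.15,-4.35,0],"rot":[0,0,0]},{"delta_pos":[0.15,-4.35,0],"rot":[0,0,0]},{"delta_pos":[0.15,-4.35,0],"rot":[0,0,0]},{"delta_pos":[0.15,-4.35,0],"rot":[0,0,0]},{"delta_pos":[0.15,-4.35,0],"rot":[0,0,0]},{"delta_pos":[0.15,-4.35,0],"rot":[0,0,0]},{"delta_pos":[0.15,-4.35,0],"rot":[0,0,0]},{"delta_pos":[0.15,-4.35,0],"rot":[0,0,0]},{"delta_pos":[0.15,-4.35,0],"rot":[0,0,0]},{"delta_pos":[0.15,-4.35,0],"rot":[0,0,0]},{"delta_pos":[0.15,-4.35,0],"rot":[0,0,0]},{"delta_pos":[0.15,-4.35,0],"rot":[0,0,0]},{"delta_pos":[0.15,-4.35,0],"rot":[0,0,0]},{"delta_pos":[0.15,-4.35,0],"rot":[0,0,0]}]' 0.75 && python3 -m crank '[{"delta_pos":[0,0,5],"rot":[0,0,0]},{"delta_pos":[0,0,10],"rot":[0,0,0]},{"delta_pos":[0,0,13],"rot":[0,0,0]},{"delta_pos":[0,0,16],"rot":[0,0,0]},{"delta_pos":[0,0,18],"rot":[0,0,0]},{"delta_pos":[0,0,19.5],"rot":[0,0,0]},{"delta_pos":[0,0,20.7],"rot":[0,0,0]},{"delta_pos":[0,0,20.7],"rot":[0,0,0]}]' && python3 -m crank '[{"delta_pos":[0,0,0],"rot":[0,0,0]},{"delta_pos":[0,0,0],"rot":[0,0,0]},{"delta_pos":[0,0,0],"rot":[0,0,0]},{"delta_pos":[0,0,0],"rot":[0,0,0]},{"delta_pos":[0,0,0],"rot":[0,0,0]},{"delta_pos":[0,0,0],"rot":[0,0,0]}]' 0.2 40
```

```text
time_s: 17.23
eef_pos: [0.4327, -0.0778, 0.2443]
tool_rot: [[0.98, 0.198, 0.0], [0.198, -0.98, -0.0], [0.0, 0.0, -1.0]]
contact_force: [-0.6, 0.2, -0.2]
gripper_width: 0.0642
time_s: 18.23
eef_pos: [0.4322, -0.0778, 0.0367]
tool_rot: [[0.98, 0.198, -0.002], [0.198, -0.98, -0.0], [-0.002, -0.0, -1.0]]
contact_force: [0.8, 0.9, 1.0]
gripper_width: 0.0642
time_s: 18.98
eef_pos: [0.4334, -0.0778, 0.0381]
tool_rot: [[0.98, 0.198, 0.002], [0.198, -0.98, -0.0], [0.002, 0.001, -1.0]]
contact_force: [-0.7, -0.0, 5.3]
gripper_width: 0.0358
```

```bash
python3 -m crank '[{"delta_pos":[0.4,0,0],"rot":[0,0,0]},{"delta_pos":[0.8,0,0],"rot":[0,0,0]},{"delta_pos":[1.2,0,0],"rot":[0,0,0]},{"delta_pos":[1.6,0,0],"rot":[0,0,0]},{"delta_pos":[1.8,0,0],"rot":[0,0,0]},{"delta_pos":[1.8,0,0],"rot":[0,0,0]}]' && python3 -m crank '[{"delta_pos":[0,0,0],"rot":[0,0,0]},{"delta_pos":[0,0,0],"rot":[0,0,0]},{"delta_pos":[0,0,0],"rot":[0,0,0]},{"delta_pos":[0,0,-2],"rot":[0,0,0]},{"delta_pos":[0,0,-6],"rot":[0,0,0]},{"delta_pos":[0,0,-12],"rot":[0,0,0]},{"delta_pos":[-1.6,2,-18],"rot":[0,0,0]},{"delta_pos":[-1.6,4.4,-20.7],"rot":[0,0,0]},{"delta_pos":[-1.6,4.4,-20.7],"rot":[0,0,0]},{"delta_pos":[-1.6,4.4,-20.7],"rot":[0,0,0]}]' 0.75
python3 b.py w6
```

```text
time_s: 19.73
eef_pos: [0.4491, -0.0748, 0.0379]
tool_rot: [[0.98, 0.198, -0.003], [0.198, -0.98, -0.001], [-0.003, 0.001, -1.0]]
contact_force: [-6.3, -0.7, 14.1]
gripper_width: 0.0361
time_s: 20.98
eef_pos: [0.4428, -0.1201, 0.2431]
tool_rot: [[0.98, 0.198, -0.002], [0.198, -0.98, 0.001], [-0.002, -0.001, -1.0]]
contact_force: [0.6, 0.3, -0.5]
gripper_width: 0.0643
20.975 [ 0.4428 -0.1201  0.2431] [ 0.9803  0.1977 -0.0017] [ 0.6479  0.3171 -0.4642]
box_mid [115.4, 260.7] 0.92 [ 0.5188 -0.06    0.091 ]
knob_face [207.7, 270.0] 0.87 [ 0.4402 -0.0765  0.06  ]
mug_mid [113.9, 258.8] 0.7 [ 0.5197 -0.0544  0.0645]
```

View pics/w6.png

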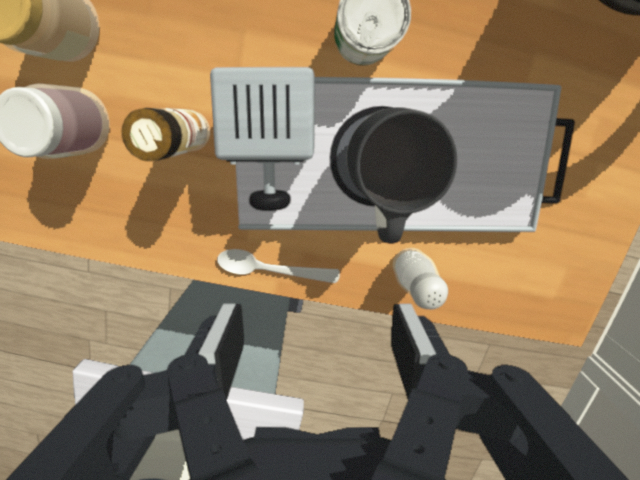

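Wrist view: the knob head is back at (270,200) with the short neck, and the mug rim is unchanged at columns 358–456. The other objects have not moved and nothing is in contact with the gripper.

```bash
python3 -c "
from workcell import arm
print(arm.hand_in())"
```

```text
the job is handed in; nothing more can be done
None
```

The job is done and handed in at about 21 s of the 64 s allowed; the hand-in reported no verdict.

- **Knob out:** I gripped the knob head from above and pulled it. The picture afterwards showed the head about 16.7 mm further out than before.
- **Mug:** I pinched its right wall, slid it about 11 cm along the deck and let go. It then stood on the plate for over 5 s with the knob out.
- **Knob home:** I pushed it back in. The last wrist picture puts the knob face about 3 mm from where it started, within the few millimetres the detector is good for.
- **Last checks:** The final picture showed the mug upright with its rim where I released it. I did not measure the mug again after the push. After release I had measured it about 5 mm from the plate middle. The salt shaker, teaspoon, spice jar and tin looked unmoved by eye. The gripper was clear, with the force reading near zero.
- **Disagreements:** The overhead network put the mug about 9–10 mm from the plate middle, still within the 18 mm limit; the arm was partly blocking that view. In some pictures the networks mistook the spice jar or the control box for the mug, and the knob for the tin. I ignored those.

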